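# Show the next sample and where it goes, then log it

### The job

Show the technician the next transfer without touching it: point down with the fingertips at the orange-capped tube, about 2 cm above its cap, keep still there for two seconds, then rise and point in the same way at the empty well of the heating block for two seconds. Then press the green button fully down to log it, let it spring back and move clear. Leave the tubes, rack, block, tip box, spray bottle and red button untouched, and do not bring the fingertips low over the other tubes.

Things in the scene. Friction and masses are not known exactly. Their poses are not given: they have to be found in the camera images.
- orange_tube: 50 ml sample tube standing upright in the rack: clear body 28 mm across, white label, ORANGE screw cap 34 mm across; 115 mm tall, its top 125 mm above the bench. Origin at the centre of its underside, z up. Loose, 60 g. It may stand in any of the three holes.
- orange_cap_top (a point): centre of the top face of the orange cap, the thing to point at first (115 mm above the tube's underside); z up
- blue_tube: 50 ml sample tube standing upright in the rack: clear body 28 mm across, white label, BLUE screw cap 34 mm across; 115 mm tall, its top 125 mm above the bench. Origin at the centre of its underside, z up. Loose, 60 g. It may stand in any of the three holes.
- white_tube: 50 ml sample tube standing upright in the rack: clear body 28 mm across, white label, WHITE screw cap 34 mm across; 115 mm tall, its top 125 mm above the bench. Origin at the centre of its underside, z up. Loose, 60 g. It may stand in any of the three holes.
- rack: grey block rack fixed to the bench, 70 x 190 x 55 mm (x, y, z), with three holes in a row along its y axis, 55 mm apart, holding the three tubes. Origin at the centre of its underside
- heater: dry-block heater fixed to the bench: grey housing 150 x 120 x 60 mm (x, y, z) with a small display on the side that faces the robot; on it, 25 mm to its own +x, a bare aluminium block 75 x 90 mm that rises to 95 mm above the bench, with one empty round well. Origin at the centre of its underside
- heater_well (a point): centre of the mouth of the heater's empty well (30 mm across, 30 mm deep), level with the block's top, 95 mm above the bench; the second thing to point at; z up
- green_button (a joint): travel of the green push button in m: 0 is up, 0.006 is fully down; a spring returns it, fully down takes 5 N
- green_button_top (a point): centre of the top of the green button (round, 32 mm across, in a low black housing fixed to the bench); moves down with it, pressed straight down
- red_button (a joint): travel of the red push button in m, same kind as the green one; not to be pressed
- red_button_top (a point): centre of the top of the red button; the two buttons may change places, 75 to 135 mm apart side to side
- tip_box: loose blue pipette tip box, 85 x 120 x 60 mm, origin at the centre of its underside; leave alone
- spray_bottle: loose blue spray bottle with a white head, 76 mm across, 181 mm tall, origin at the centre of its underside; leave alone
Mind the look-alikes: they are no part of the job. Leave any turquoise or yellow look-alike of the heater alone.

How it is judged (in metres and radians):
On the way, in this order (a step that is already met when the one before it is completed fails the run):
1. the fingertips point at the orange cap from just above (within 18 mm sideways, gap about 3 to 45 mm) and stay 1.5 s (horizontal distance between the grasp point and orange_cap_top below 0.018 m and z of the grasp point in the frame of orange_cap_top between 0.022 and 0.064 m), for 1.5 s.
2. then they point at the heater's empty well in the same way and stay 1.5 s (horizontal distance between the grasp point and heater_well below 0.018 m and z of the grasp point in the frame of heater_well between 0.022 and 0.064 m), for 1.5 s.
3. then the green button is pressed (at least 4.5 of its 6 mm) (value of joint green_button above 0.0045 m), for 0.05 s.
At the end, for the whole second after the job is handed in: both buttons are up again (within 1.5 mm); the three tubes stand upright (within 0.12 rad) and at rest in their holes, and tubes, tip box and spray bottle are within 6 mm of where they began (value of joint each of green_button, red_button below 0.0015 m and distance of each of orange_tube, blue_tube, white_tube, tip_box, spray_bottle from where it was at the start of the episode below 0.006 m and angle between each of orange_tube, blue_tube, white_tube's own z axis and vertical below 0.12 rad and linear speed of each of orange_tube, blue_tube, white_tube below 0.02 m/s); the robot touches nothing.
It fails at once if a tube or the rack is touched (contact force between any of orange_tube, blue_tube, white_tube, rack and the arm above 0.3 N or contact force between any of orange_tube, blue_tube, white_tube, rack and the fingers above 0.3 N).
It fails at once if the heating block is touched (contact force between heater and the arm above 0.3 N or contact force between heater and the fingers above 0.3 N).
It fails at once if the tip box or the spray bottle is touched (contact force between any of tip_box, spray_bottle and the arm above 0.3 N or contact force between any of tip_box, spray_bottle and the fingers above 0.3 N).
It fails at once if the fingertips are brought low over the blue or white tube (closer than about 25 mm to its cap) ((horizontal distance between the grasp point and blue_tube below 0.016 m and z of the grasp point in the frame of blue_tube below 0.159 m) or (horizontal distance between the grasp point and white_tube below 0.016 m and z of the grasp point in the frame of white_tube below 0.159 m)).
It fails at once if the red button is pressed (value of joint red_button above 0.002 m).
It also fails if it takes over 53 s, if anything falls off the work surface, if the arm or the gripper's body presses on something with over 40 N, if the wrist force passes 120 N, or if a joint passes its speed limit or range.

### The arm

A 6-joint arm with a two-finger parallel gripper is mounted at the origin on the work surface. World frame = base frame: x ahead of the robot, y to its left, z up, the work surface at z = 0. Lengths are in mm, angles in degrees, forces in N, time in s.
With the tool pointing down it reaches from about 300 to 850 mm from the base axis. Payload 4.2 kg.
Tool frame: the origin (TCP) lies at the very end of the fingers, on their centre line; the grasp point (between the pads) lies 19 mm behind it; z points along the fingers, y is the line along which they close (so a half turn about z gives the same grasp; the last joint's range is limited). The gripper opens to 91 mm and grips with 3 to 60 N. Pads are 32 mm wide; open, the fingers measure 118 mm over their backs; the gripper's body (76 mm by 178 mm) begins 60 mm behind the grasp point.
Start: joints at [-75, 18.312, 89.639, -0, 72.044, -1.146], TCP at [159.902, -552.336, 213.976] pointing down, gripper open.
Joint ranges: [-177.97, 177.97], [-48.28, 115.42], [12.27, 149.76], [-77.06, 257.06], [2.81, 150.46], [-146.56, 146.56]. Speed limits (degrees/s): [147.25, 147.25, 180, 180, 180, 180].

### API

Orientations are given as [roll, pitch, yaw] about the fixed x, y, z axes, in that order (R = Rz(yaw) Ry(pitch) Rx(roll)).
In Python, from workcell import env, eyes gives the robot as it stands.
- The arm moves only by the tool send_rows, never from a script. Its argument "targets" is text: rows parted by semicolons, each of 7 numbers parted by spaces: the shift along the tool's x, y, z in m, then the turn, a rotation vector about the tool's x, y, z in degrees, then the opening in per cent of the stroke, from 0 (shut) to 100 (fully open). A call has 1 to 12 rows; each row is the pose to reach, as a shift and turn from the pose commanded when the call began, along the tool's axes at that moment; what a row does not reach only later rows make up. A row lasts 1/12 s, in which the tool goes at most 41.7 mm and 7.16 degrees, less where a joint would pass 70% of its speed; a pose out of reach is approached as far as the arm can. A call with a gripper value outside its range is refused whole. The fingers move at their own pace and stop on an object; "grip_force" is the grip in N (left out, the last holds). Time passes only in rows, so rows that repeat a pose let the fingers close. It gives the time, the measured TCP pose, the force, the opening and the grip force at its end, in the units of the state.
- env.state(): the state, without advancing time (a new reading comes with each control period).
- eyes.grab_frame(name): name is "scene" or "top" or "wrist"; returns a dict with "image" (420x560x3 uint8, blue, green, red), "fovy" (degrees; the focal length in pixels is half the picture's height over the tangent of half this angle, whatever the lens; pixels are square), "cx", "cy" (the principal point, pixels), "D" ([k1, k2, p1, p2, k3] as OpenCV has them; the pictures are not rectified), "eye" and "attitude" of the camera in the world. Camera axes: x right, y up, looking along -z (the intrinsics and any distortion apply to the point x, -y, -z); pixel columns grow to the right and rows downward; lengths in mm; the calibration is good to about 2 mm. A picture is of the moment at which its call begins. There is no depth.
- env.job_done(): hands the job in; it is judged then, once.
The state is a dict: "time_s": time; "qpos": joint angles; "qvel": joint speeds; "effort": joint torques, N m; "ee_pos": TCP position; "ee_rot": TCP orientation; "force": force on the tool from outside, world axes, zero at the start; "torque": the same for the moment, N m; "gripper_width": finger opening in mm; "gripper_force": force on a finger pad.
Only numpy, scipy, OpenCV 4.12 (cv2) and the standard library are available. Lean on these libraries where they do the work, as an engineer would, in place of code of your own. Each camera call takes 0.05 s, during which the arm holds its last target. There are 200 camera calls.

## Working session

There is one attempt and no reset: what is moved stays moved. The work goes in short steps, Python scripts to look and compute and a tool call to move; the robot and the scene stay as the last step left them, time stands still between calls to the robot, and variables do not carry over. Pictures are saved under pics/ and viewed, at most 10 in all, crops included, and the job is handed in when it is done.

Besides the shell and the picture viewer there is one more tool, called after ">>>" as name(argument=value, ...) on one line, values as JSON. send_rows: Moves the arm, as the interface text tells. Its arguments: {"type":"object","properties":{"targets":{"type":"string"},"grip_force":{"type":"number"}},"required":["targets"]}

```bash
mkdir -p pics; cat > h.py <<'E'
import numpy as np, cv2
from scipy.spatial.transform import Rotation as R
from workcell import env, eyes
def att(a):
    a=np.array(a,float)
    return a if a.shape==(3,3) else R.from_euler('xyz',a,degrees=True).as_matrix()
def K(f):
    fl=f['image'].shape[0]/2/np.tan(np.radians(f['fovy'])/2)
    return np.array([[fl,0,f['cx']],[0,fl,f['cy']],[0,0,1]])
def ray(f,uv):
    p=cv2.undistortPoints(np.array([[uv]],float),K(f),np.array(f['D'],float))[0,0]
    return np.array(f['eye'],float),att(f['attitude'])@np.array([p[0],-p[1],-1])
def onz(f,uv,z):
    e,d=ray(f,uv); return e+d*(z-e[2])/d[2]
E
python3 - <<'E'
from h import *
import pickle
fs={}
for n in('top','scene'):
    f=eyes.grab_frame(n);fs[n]=f;cv2.imwrite(f'pics/{n}0.png',f['image']);print(n,{k:v for k,v in f.items() if k!='image'})
pickle.dump(fs,open('fs.pkl','wb'))
print(env.state())
E
```

```text
top {'fovy': 46.290919806437294, 'cx': 279.2134963173521, 'cy': 213.26906522409303, 'D': array([0.03574565, 0.        , 0.        , 0.        , 0.        ]), 'eye': array([ 420.82382722,  -16.10095191, 1258.02189923]), 'attitude': array([  7.86791569,  -1.19166435, -91.05916453])}
scene {'fovy': 50.832835560199364, 'cx': 276.1129950151035, 'cy': 205.76967128919682, 'D': array([-0.04513357,  0.        ,  0.        ,  0.        ,  0.        ]), 'eye': array([1329.21385298, -208.25575114,  615.82051115]), 'attitude': array([55.85188789,  0.17501551, 76.68535065])}
{'time_s': 0.1, 'qpos': array([-7.50012648e+01,  1.83473696e+01,  8.96997347e+01,  1.91920951e-03,
        7.20445862e+01, -1.14627754e+00]), 'qvel': array([ 0.03754403, -0.08502318, -0.21165351,  0.0510124 , -0.03086131,
        0.03382761]), 'effort': array([ 3.06650727e-04, -4.13332987e+01, -2.32510167e+01,  7.29508116e-02,
        4.22026694e-02, -4.36060225e-05]), 'ee_pos': array([ 159.77858256, -551.87686828,  213.20830368]), 'ee_rot': array([-1.79908364e+02, -3.65868866e-03,  1.61444167e+01]), 'force': array([0.45024847, 0.03565763, 0.38087023]), 'torque': array([-0.00454613,  0.02934161, -0.05000065]), 'gripper_force': 0.0, 'gripper_width': 91.21091852081429}
```

View pics/top0.png

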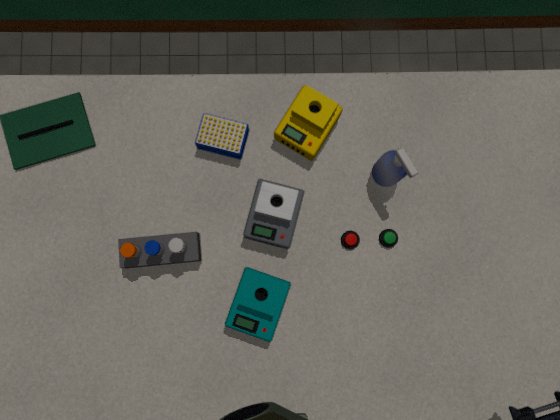

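View pics/scene0.png

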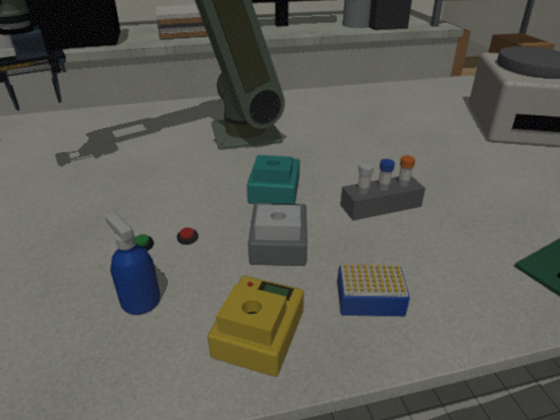

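The top view shows the orange cap at about (129,250), blue (152,248), white (176,246), the grey heater's well (276,201), red button (350,239) and green button (388,238). The scene view shows the green button at (143,241), partly behind the bottle head. Next I'll measure these with masks.

```bash
python3 - <<'E'
from h import *
import pickle
fs=pickle.load(open('fs.pkl','rb'));
def blob(f,box,m):
    x0,y0,x1,y1=box; im=f['image'][y0:y1,x0:x1].astype(int)
    mk=m(im[...,0],im[...,1],im[...,2]).astype(np.uint8)
    n,_,s,c=cv2.connectedComponentsWithStats(mk); i=1+np.argmax(s[1:,4]); return c[i]+[x0,y0],s[i]
t=fs['top'];s=fs['scene']
org=lambda b,g,r:(r>120)&(g<0.65*r)&(b<0.4*r)
blu=lambda b,g,r:(b>90)&(r<0.5*b)
wht=lambda b,g,r:(np.minimum(np.minimum(b,g),r)>140)
red=lambda b,g,r:(r>90)&(g<0.4*r)
grn=lambda b,g,r:(g>70)&(r<0.6*g)&(b<0.8*g)
drk=lambda b,g,r:(np.maximum(np.maximum(b,g),r)<70)
for n,b,m,z in[('orange',(115,235,142,270),org,125),('blue',(142,235,164,265),blu,125),('white',(164,235,188,262),wht,125),('well',(265,190,288,212),drk,95),('red',(335,225,365,255),red,25),('green',(373,223,403,253),grn,25)]:
    c,st=blob(t,b,m);print(n,c,st,onz(t,c,z).round(1))
def tri(a,b):
    (e,d),(g,h)=ray(t,a),ray(s,b)
    k=np.linalg.lstsq(np.c_[d,-h],g-e,rcond=None)[0];return (e+k[0]*d).round(1),(g+k[1]*h).round(1)
for n,b,m,b2 in[('orange',(115,235,142,270),org,(395,150,420,170)),('red',(335,225,365,255),red,(172,222,204,248)),('green',(373,223,403,253),grn,(125,228,160,253))]:
    c,_=blob(t,b,m);c2,st=blob(s,b2,m);print(n,c2,st,*tri(c,c2))
E
```

```text
orange [126.91139241 249.38607595] [  5   8  15  14 158] [499.2 306.6 125. ]
blue [151.27388535 246.86624204] [  2   6  15  14 157] [503.9 251.7 125. ]Traceback (most recent call last):
  File "<stdin>", line 16, in <module>
  File "<stdin>", line 7, in blob
    return _wrapfunc(a, 'argmax', axis=axis, out=out, **kwds)
    return bound(*args, **kwds)
ValueError: attempt to get argmax of an empty sequence
```

```bash
cat >> h.py <<'E'
def blob(f,box,m):
    x0,y0,x1,y1=box; im=f['image'][y0:y1,x0:x1].astype(int)
    mk=m(im[...,0],im[...,1],im[...,2]).astype(np.uint8)
    n,_,s,c=cv2.connectedComponentsWithStats(mk)
    if n<2: return np.array([np.nan]*2),None
    i=1+np.argmax(s[1:,4]); return c[i]+[x0,y0],s[i]
org=lambda b,g,r:(r>120)&(g<0.65*r)&(b<0.4*r)
red=lambda b,g,r:(r>90)&(g<0.4*r)
grn=lambda b,g,r:(g>60)&(r<0.6*g)&(b<0.8*g)
drk=lambda b,g,r:(np.maximum(np.maximum(b,g),r)<60)
E
python3 - <<'E'
from h import *
import pickle
fs=pickle.load(open('fs.pkl','rb'));t=fs['top'];s=fs['scene']
for n,b,m,z in[('well',(265,190,288,212),drk,95),('red',(335,225,365,255),red,25),('green',(373,223,403,253),grn,25)]:
    c,st=blob(t,b,m);print(n,c,st,onz(t,c,z).round(1))
def tri(a,b):
    (e,d),(g,h)=ray(t,a),ray(s,b)
    k=np.linalg.lstsq(np.c_[d,-h],g-e,rcond=None)[0];return (e+k[0]*d).round(1),(g+k[1]*h).round(1)
for n,b,m,b2 in[('orange',(115,235,142,270),org,(395,150,420,170)),('red',(335,225,365,255),red,(172,222,204,248)),('green',(373,223,403,253),grn,(125,228,160,253))]:
    c,_=blob(t,b,m);c2,st=blob(s,b2,m);print(n,c2,st,*tri(c,c2))
print('bottle top',onz(t,(408,160),170),'tipbox',onz(t,(223,133),60))
E
```

```text
well [276.20720721 200.52252252] [  6   5  12  12 111] [612.1 -36.6  95. ]
red [350.66981132 238.91509434] [ 10   9  12  11 106] [ 522.7 -223.9   25. ]
green [389.5        237.10714286] [ 11   9  12  12 112] [ 525.7 -322.2   25. ]
orange [407.77777778 158.38888889] [ 7  6 12  6 54] [499.4 307.4 122.3] [499.4 307.4 122.3]
red [186.14117647 232.2       ] [ 8  6 13  9 85] [ 523.4 -225.4   16.1] [ 523.4 -225.4   16.1]
green [141.38834951 239.46601942] [ 10   7  13  11 103] [ 526.4 -324.4   16.1] [ 526.5 -322.9   15.8]
bottle top [ 688.58383185 -336.97469973  170.        ] tipbox [791.44085415  93.24262459  60.        ]
```

>>> send_rows(targets="0 0 -0.02 0 0 4 0;0 0 -0.04 0 0 8 0;0 0 -0.06 0 0 12 0;0 0 -0.08 0 0 16.1 0;0 0 -0.09 0 0 16.1 0;0 0 -0.09 0 0 16.1 0")

```text
time_s: 0.6
ee_pos: [160.2, -553.3, 306.1]
ee_rot: [179.8, -0.1, 0.2]
force: [0.6, -0.0, 0.5]
gripper_width: 54.0
gripper_force: 0.0
```

```bash
python3 - <<'E'
from h import *
import pickle
t=pickle.load(open('fs.pkl','rb'))['top']
c,st=blob(t,(360,140,420,220),lambda b,g,r:(b>1.5*r)&(b>50));print(c,st,onz(t,c,90),onz(t,c,150))
s=env.state();print(s['ee_pos'],s['ee_rot'],s['qpos'],s['gripper_width'])
E
```

```text
[401.39344262 171.49180328] [38 27  9 11 61] [ 679.86724171 -342.94806294   90.        ] [ 666.56046648 -326.15828642  150.        ]
[ 160.1606315  -553.25366284  306.11235529] [ 1.79752918e+02 -6.53607803e-02  1.51560117e-01] [-7.49988501e+01  1.58988208e+01  7.99677971e+01 -1.46178818e-04
  8.38778013e+01  1.48497460e+01] 53.99020643389682
```

>>> send_rows(targets="0.01 -0.013 0 0 0 0 0;0.03 -0.04 0 0 0 0 0;0.054 -0.072 0 0 0 0 0;0.078 -0.104 0 0 0 0 0;0.102 -0.136 0 0 0 0 0;0.126 -0.168 0 0 0 0 0;0.15 -0.2 0 0 0 0 0;0.174 -0.232 0 0 0 0 0;0.198 -0.264 0 0 0 0 0;0.222 -0.296 0 0 0 0 0;0.246 -0.328 0 0 0 0 0;0.27 -0.36 0 0 0 0 0")

```text
time_s: 1.6
ee_pos: [429.3, -189.1, 302.3]
ee_rot: [-179.9, 0.2, 0.1]
force: [0.2, 0.0, 0.1]
gripper_width: 0.2
gripper_force: 0.0
```

>>> send_rows(targets="0.007 -0.038 0 0 0 0 0;0.014 -0.076 0 0 0 0 0;0.021 -0.114 0 0 0 0 0;0.028 -0.152 0 0 0 0 0;0.034 -0.19 0 0 0 0 0;0.04 -0.228 0 0 0 0 0;0.046 -0.266 0 0 0 0 0;0.051 -0.304 0 0 0 0 0;0.056 -0.342 0 0 0 0 0;0.061 -0.38 0 0 0 0 0;0.065 -0.41 0 0 0 0 0;0.068 -0.43 0 0 0 0 0")

```text
time_s: 2.6
ee_pos: [495.5, 241.2, 301.7]
ee_rot: [180.0, 0.2, 0.3]
force: [0.0, -0.3, -1.2]
gripper_width: 0.6
gripper_force: 0.0
```

>>> send_rows(targets="0.002 -0.03 0.01 0 0 0 0;0.004 -0.055 0.02 0 0 0 0;0.004 -0.066 0.04 0 0 0 0;0.004 -0.066 0.06 0 0 0 0;0.004 -0.066 0.06 0 0 0 0;0.004 -0.066 0.06 0 0 0 0")

```text
time_s: 3.1
ee_pos: [499.4, 303.7, 241.8]
ee_rot: [179.8, 0.3, 0.1]
force: [0.7, 0.5, -0.4]
gripper_width: 0.5
gripper_force: 0.0
```

```bash
python3 - <<'E'
from h import *
f=eyes.grab_frame('wrist');cv2.imwrite('pics/w1.png',f['image'])
c,st=blob(f,(0,0,560,420),org);print(c,st,onz(f,c,125),f['eye'],f['attitude']);print(env.state()['ee_pos'])
E
```

```text
[281.07868852 201.28087432] [265 184  33  35 915] [502.66653675 306.37561773 125.        ] [581.28599088 303.89901026 413.22212791] [-16.60793914  -0.1422127  -89.88096647]
[500.46651232 303.81059136 243.47846723]
```

View pics/w1.png

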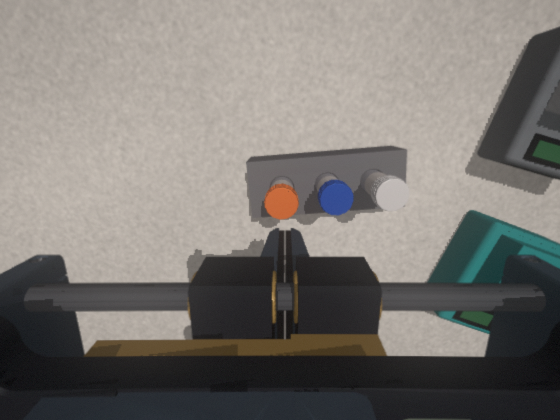

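The wrist view shows the orange cap at (281,201), just ahead of the closed fingertips, at about (502,306). This agrees with the top view, so I'll lower over it.

>>> send_rows(targets="0.001 -0.002 0.015 0 0 0 0;0.001 -0.002 0.03 0 0 0 0;0.001 -0.002 0.045 0 0 0 0;0.001 -0.002 0.06 0 0 0 0;0.001 -0.002 0.075 0 0 0 0;0.001 -0.002 0.085 0 0 0 0;0.001 -0.002 0.091 0 0 0 0;0.001 -0.002 0.094 0 0 0 0;0.001 -0.002 0.094 0 0 0 0;0.001 -0.002 0.094 0 0 0 0;0.001 -0.002 0.094 0 0 0 0;0.001 -0.002 0.094 0 0 0 0")

```text
time_s: 4.15
ee_pos: [502.6, 306.2, 150.7]
ee_rot: [-180.0, -0.1, 0.0]
force: [-0.2, -0.3, -0.2]
gripper_width: 0.4
gripper_force: 0.0
```

>>> send_rows(targets="0 0 0 0 0 0 0;0 0 0 0 0 0 0;0 0 0 0 0 0 0;0 0 0 0 0 0 0;0 0 0 0 0 0 0;0 0 0 0 0 0 0;0 0 0 0 0 0 0;0 0 0 0 0 0 0;0 0 0 0 0 0 0;0 0 0 0 0 0 0;0 0 0 0 0 0 0;0 0 0 0 0 0 0")

```text
time_s: 5.15
ee_pos: [502.2, 305.9, 149.9]
ee_rot: [180.0, -0.0, 0.0]
force: [-0.2, 0.2, 0.2]
gripper_width: 0.5
gripper_force: 0.0
```

>>> send_rows(targets="0 0 0 0 0 0 0;0 0 0 0 0 0 0;0 0 0 0 0 0 0;0 0 0 0 0 0 0;0 0 0 0 0 0 0;0 0 0 0 0 0 0;0 0 0 0 0 0 0;0 0 0 0 0 0 0;0 0 0 0 0 0 0;0 0 0 0 0 0 0;0 0 0 0 0 0 0;0 0 0 0 0 0 0")

```text
time_s: 6.15
ee_pos: [502.2, 306.0, 149.9]
ee_rot: [180.0, -0.0, 0.0]
force: [-0.2, 0.4, 0.6]
gripper_width: 0.6
gripper_force: 0.0
```

>>> send_rows(targets="0 0 -0.02 0 0 0 0;0 0 -0.04 0 0 0 0;0 0 -0.06 0 0 0 0;0 0 -0.08 0 0 0 0;0 0 -0.1 0 0 0 0;0 0 -0.11 0 0 0 0;0 0 -0.11 0 0 0 0")

```text
time_s: 6.73
ee_pos: [503.3, 306.6, 262.5]
ee_rot: [-179.9, -0.3, 0.0]
force: [1.4, 0.1, -0.4]
gripper_width: 0.4
gripper_force: 0.0
```

>>> send_rows(targets="0.01 0.03 0 0 0 0 0;0.02 0.064 0 0 0 0 0;0.032 0.1 0 0 0 0 0;0.043 0.136 0 0 0 0 0;0.054 0.172 0 0 0 0 0;0.065 0.208 0 0 0 0 0;0.076 0.244 0 0 0 0 0;0.087 0.28 0 0 0 0 0;0.098 0.312 0 0 0 0 0;0.106 0.335 0 0 0 0 0;0.109 0.343 0 0 0 0 0;0.109 0.343 0 0 0 0 0")

```text
time_s: 7.73
ee_pos: [611.4, -38.7, 258.1]
ee_rot: [-180.0, 0.2, -0.1]
force: [-0.4, 0.6, -0.4]
gripper_width: 0.3
gripper_force: 0.0
```

>>> send_rows(targets="0 0 0.02 0 0 0 0;0 0 0.03 0 0 0 0;0 0 0.04 0 0 0 0;0 0 0.04 0 0 0 0")

```text
time_s: 8.07
ee_pos: [609.7, -35.6, 217.1]
ee_rot: [-180.0, 0.3, 0.1]
force: [-0.6, 0.7, 0.0]
gripper_width: -0.0
gripper_force: 0.0
```

```bash
python3 - <<'E'
from h import *
f=eyes.grab_frame('wrist');cv2.imwrite('pics/w2.png',f['image'])
print(env.state()['ee_pos'])
for uv in [(281,201),(281,190),(281,180)]:print(onz(f,uv,95).round(1))
c,st=blob(f,(240,150,325,228),lambda b,g,r:np.maximum(np.maximum(b,g),r)<45);print(c,st,onz(f,c,95).round(1))
E
```

```text
[610.47695755 -35.81513205 218.54029274]
[611.7 -32.3  95. ]
[623.1 -32.3  95. ]
[633.3 -32.3  95. ]
[nan nan] None [nan nan nan]
```

View pics/w2.png

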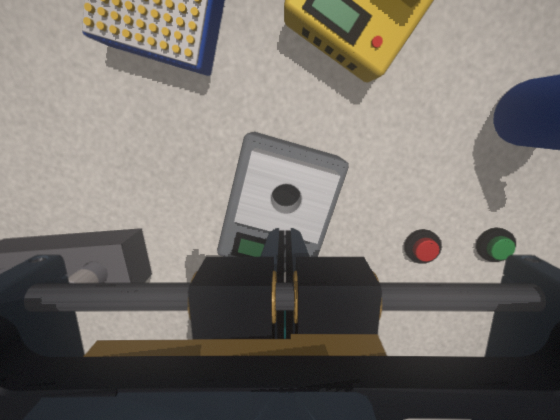

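The wrist view shows the grey heater's well at (286,195), about (617,-37), a few mm from the top-view estimate. I'll aim for (615,-37).

>>> send_rows(targets="0.005 0.001 0.015 0 0 0 0;0.005 0.001 0.03 0 0 0 0;0.005 0.001 0.045 0 0 0 0;0.005 0.001 0.06 0 0 0 0;0.005 0.001 0.075 0 0 0 0;0.005 0.001 0.085 0 0 0 0;0.005 0.001 0.093 0 0 0 0;0.005 0.001 0.098 0 0 0 0;0.005 0.001 0.098 0 0 0 0;0.005 0.001 0.098 0 0 0 0;0.005 0.001 0.098 0 0 0 0;0.005 0.001 0.098 0 0 0 0")

```text
time_s: 9.12
ee_pos: [617.0, -38.1, 122.8]
ee_rot: [180.0, -0.1, 0.0]
force: [-0.4, -1.0, -0.8]
gripper_width: 0.4
gripper_force: 0.0
```

>>> send_rows(targets="0 0 0 0 0 0 0;0 0 0 0 0 0 0;0 0 0 0 0 0 0;0 0 0 0 0 0 0;0 0 0 0 0 0 0;0 0 0 0 0 0 0;0 0 0 0 0 0 0;0 0 0 0 0 0 0;0 0 0 0 0 0 0;0 0 0 0 0 0 0;0 0 0 0 0 0 0;0 0 0 0 0 0 0")

```text
time_s: 10.12
ee_pos: [616.5, -38.0, 121.9]
ee_rot: [180.0, -0.0, 0.0]
force: [-0.2, -0.7, -0.0]
gripper_width: 0.2
gripper_force: 0.0
```

>>> send_rows(targets="0 0 0 0 0 0 0;0 0 0 0 0 0 0;0 0 0 0 0 0 0;0 0 0 0 0 0 0;0 0 0 0 0 0 0;0 0 0 0 0 0 0;0 0 0 0 0 0 0;0 0 0 0 0 0 0;0 0 0 0 0 0 0;0 0 0 0 0 0 0;0 0 0 0 0 0 0;0 0 0 0 0 0 0")

```text
time_s: 11.12
ee_pos: [616.5, -38.0, 121.9]
ee_rot: [180.0, -0.0, 0.0]
force: [0.8, -0.3, -0.7]
gripper_width: 0.3
gripper_force: 0.0
```

>>> send_rows(targets="0 0 -0.02 0 0 0 0;0 0 -0.04 0 0 0 0;0 0 -0.06 0 0 0 0;0 0 -0.07 0 0 0 0;0 0 -0.08 0 0 0 0;0 0 -0.08 0 0 0 0")

```text
time_s: 11.62
ee_pos: [617.4, -38.0, 203.8]
ee_rot: [180.0, -0.2, 0.0]
force: [0.0, -0.3, 0.1]
gripper_width: 0.4
gripper_force: 0.0
```

>>> send_rows(targets="-0.01 0.024 0 0 0 0 0;-0.022 0.055 0 0 0 0 0;-0.034 0.09 0 0 0 0 0;-0.046 0.126 0 0 0 0 0;-0.058 0.162 0 0 0 0 0;-0.07 0.198 0 0 0 0 0;-0.08 0.232 0 0 0 0 0;-0.086 0.262 0 0 0 0 0;-0.09 0.28 0 0 0 0 0;-0.09 0.285 0 0 0 0 0;-0.09 0.285 0 0 0 0 0;-0.09 0.285 0 0 0 0 0")

```text
time_s: 12.62
ee_pos: [526.6, -322.0, 201.1]
ee_rot: [-179.9, 0.1, 0.0]
force: [0.9, -0.2, -0.1]
gripper_width: 0.6
gripper_force: 0.0
```

```bash
python3 - <<'E'
from h import *
f=eyes.grab_frame('wrist');cv2.imwrite('pics/w3.png',f['image'])
print(env.state()['ee_pos'])
c,st=blob(f,(0,0,560,420),grn);print(c,st,onz(f,c,20).round(1))
E
```

```text
[ 526.84745369 -321.63012753  201.35693373]
[285.42004264 190.18123667] [274 178  24  25 469] [ 526.9 -323.2   20. ]
```

View pics/w3.png

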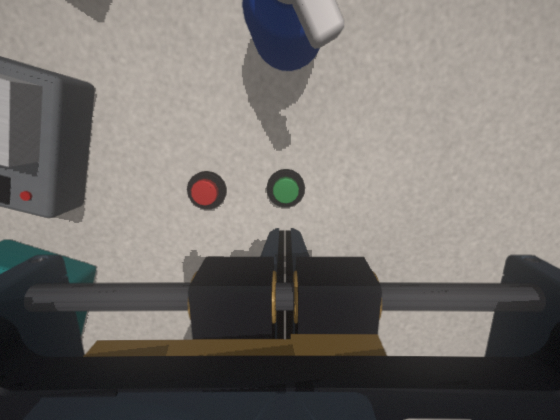

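The wrist view shows the green button at (285,190), about (527,-323), directly under the fingertips. The red one sits clear at (205,191). I'll go down in steps.

>>> send_rows(targets="0 0.001 0.02 0 0 0 0;0 0.001 0.045 0 0 0 0;0 0.001 0.07 0 0 0 0;0 0.001 0.095 0 0 0 0;0 0.001 0.12 0 0 0 0;0 0.001 0.14 0 0 0 0;0 0.001 0.155 0 0 0 0;0 0.001 0.163 0 0 0 0;0 0.001 0.168 0 0 0 0;0 0.001 0.168 0 0 0 0;0 0.001 0.168 0 0 0 0;0 0.001 0.168 0 0 0 0")

```text
time_s: 13.67
ee_pos: [527.6, -324.2, 35.2]
ee_rot: [179.9, -0.1, 0.1]
force: [0.2, 0.2, 0.5]
gripper_width: 0.5
gripper_force: 0.0
```

>>> send_rows(targets="0 0 0.001 0 0 0 0;0 0 0.002 0 0 0 0;0 0 0.003 0 0 0 0;0 0 0.004 0 0 0 0;0 0 0.005 0 0 0 0;0 0 0.006 0 0 0 0;0 0 0.007 0 0 0 0;0 0 0.008 0 0 0 0;0 0 0.009 0 0 0 0;0 0 0.01 0 0 0 0;0 0 0.01 0 0 0 0;0 0 0.01 0 0 0 0")

```text
time_s: 14.67
ee_pos: [526.7, -324.0, 23.9]
ee_rot: [-180.0, 0.0, 0.0]
force: [-0.2, 0.5, -0.6]
gripper_width: 0.8
gripper_force: 0.0
```

>>> send_rows(targets="0 0 0.001 0 0 0 0;0 0 0.002 0 0 0 0;0 0 0.003 0 0 0 0;0 0 0.004 0 0 0 0;0 0 0.005 0 0 0 0;0 0 0.005 0 0 0 0;0 0 0.005 0 0 0 0")

```text
time_s: 15.25
ee_pos: [526.9, -324.1, 19.2]
ee_rot: [180.0, -0.0, 0.0]
force: [-0.5, -0.0, 2.7]
gripper_width: 0.6
gripper_force: 1.6
```

>>> send_rows(targets="0 0 0.001 0 0 0 0;0 0 0.002 0 0 0 0;0 0 0.003 0 0 0 0;0 0 0.003 0 0 0 0;0 0 0.003 0 0 0 0")

```text
time_s: 15.67
ee_pos: [526.9, -324.1, 16.3]
ee_rot: [180.0, -0.0, 0.0]
force: [-0.9, 1.0, 5.3]
gripper_width: 0.2
gripper_force: 2.7
```

>>> send_rows(targets="0 0 0.001 0 0 0 0;0 0 0.002 0 0 0 0;0 0 0.003 0 0 0 0;0 0 0.003 0 0 0 0;0 0 0.003 0 0 0 0")

```text
time_s: 16.08
ee_pos: [526.9, -324.2, 16.0]
ee_rot: [180.0, -0.1, 0.0]
force: [-5.2, 3.2, 21.0]
gripper_width: 0.6
gripper_force: 10.4
```

The force has climbed to 21 N with no further travel, so the button is at its stop. I'll release it and move clear.

>>> send_rows(targets="0 0 -0.005 0 0 0 0;0 0 -0.015 0 0 0 0;0 0 -0.03 0 0 0 0;0 0 -0.06 0 0 0 0;0 0 -0.09 0 0 0 0;0 0 -0.12 0 0 0 0;0 0 -0.15 0 0 0 0;0 0 -0.17 0 0 0 0;0 0 -0.18 0 0 0 0;0 0 -0.18 0 0 0 0;0 0 -0.18 0 0 0 0;0 0 -0.18 0 0 0 0")

```text
time_s: 17.08
ee_pos: [525.7, -323.5, 190.8]
ee_rot: [-179.9, 0.2, 0.0]
force: [0.7, 0.4, -0.4]
gripper_width: 0.7
gripper_force: 0.0
```

```bash
python3 -c "
from workcell import env
s=env.state();print(s['ee_pos'],s['force'],s['qvel'].round(2));print(env.job_done())"
```

```text
[ 525.74878993 -323.46263989  190.81169991] [ 0.66403448  0.35988249 -0.40875416] [-0.13  0.43  0.04  0.05  0.12  0.01]
the job is handed in; nothing more can be done
None
```

I pointed at the orange cap and then the empty well, each from about 25 mm above for at least two seconds, pressed the green button to its stop, released it, moved clear and handed in at about 17 s of the 53 s allowed; I saw no unexpected contact, and the hand-in returned no verdict.

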